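# Lay a phone's display flush on its tilted frame and hold it

## Task

The opened phone is clamped in the tilting work holder, at whatever slope its bed was left. Pick up the display by the handle of the suction lifter stuck on its glass, tilt it to the slope, and lay it on the phone's frame the right way round (earpiece slot at the upper end), lower edge down against the holder's lip, squarely over the frame and flush all round. Press it on gently, without shifting the bed or disturbing the other things on the bench, and finish while still holding it pressed there by the handle, as you would while the adhesive tape grips.

Things in the scene. Friction and masses are not known exactly. Their poses are not given: they have to be found in the camera images.
- holder: grey steel work holder fixed on the mat: base 150 x 116 mm, two upright cheeks (outer faces 50 mm to either side) with a tilting bed between them on a pivot 98 mm above the base's underside, black clamp knob on the left. Origin: centre of the base's underside; x level from the lip side (near the robot) to the high side, z up
- tilt_bed (a joint): tilt of the bed about the holder's pivot, rad: 0 is level, growing as the far (+x) end rises, so the face looks up and back towards the robot's side. A stiff friction hinge (slips at about 4 N m), found at 0.2 to 0.4
- seat (a point): centre of the phone frame's open face: top of its rim, 150 (x) x 72 (y) mm, 4 to 5 mm wide, with thin foam tape, round a hollow. Tilts with the bed: x up the slope, y along the level width, z out of the face; 18.5 mm along z from the pivot. The black rubber lip (6 mm thick, 60 mm wide) stands 5 mm above this face, its inner side at x = -75 mm, at the frame's lower end; nothing else does
- seat_top (a point): middle of the upper end of the frame's rim, 75 mm up the slope (x) from seat, on the same face
- display: the display: dark plate 150 (x) x 72 (y) x 4 mm lying glass up on the mat (3 mm thick), 80 to 160 g. Origin: centre of its underside; x to the earpiece-slot end, z out of the glass. On its middle, stuck fast, a suction lifter: black cup 54 mm across, up to 13 mm; neck 17 mm across; grey handle block 40 (x) x 16 (y) mm, 20 to 48 mm above the underside
- lifter: the suction lifter's grey handle block, 40 (x) x 16 (y) x 28 (z) mm, carried by the display. Origin: its centre, 34 mm above the display's underside; axes as the display's
- lifter_grip (a point): grip point in the handle, 42 mm above the display's underside on its middle axis; axes as the display's. Close the fingers across y (16 mm). The rubber neck below the handle gives along z by about 1 mm for every 4 N, up to 5 mm
- display_top (a point): middle of the earpiece end of the display at its underside, 75 mm along x from display's origin
- driver_a: precision screwdriver with green handle, about 180 mm long, 17 mm thick, lying between the two; leave alone. Origin: middle of its length, on the underside
- driver_b: precision screwdriver with orange handle, about 180 mm, lying to the right; leave alone
- tape_roll: roll of tape lying flat, 86 mm across, 18 mm high; leave alone
- screw_tub: small clear tub of screws, 72 mm across, 30 mm high; leave alone
- spare_phone: another phone, closed, 148 x 72 x 8.5 mm, lying face down at the far side; leave alone
- tweezers: steel tweezers, 135 mm, 6 mm high, lying near the robot; leave alone
- magnifier: hand magnifier, lens ring 72 mm across, 130 mm with its handle, at the left; leave alone. Origin: centre of the lens ring

How it is judged:
By the outcome, as a careful person would: the job done as asked, in the order asked, and still so for the second after the job is handed in, while the arm keeps its last pose, push and grip.
It also fails if it takes over 48 s, if anything falls off the work surface, if the arm or the gripper's body presses on something with over 40 N, if the wrist force passes 120 N, or if a joint passes its speed limit or range.

## Robot

A 7-joint arm with a two-finger parallel gripper is mounted at the origin on the work surface. World frame = base frame: x ahead of the robot, y to its left, z up, the work surface at z = 0. Lengths are in m, angles in rad, forces in N, time in s.
With the tool pointing down it reaches from about 0.4 to 0.85 m from the base axis. Payload 4.5 kg.
Tool frame: the origin (TCP) lies midway between the tips of the shut fingers; the grasp point (between the pads) lies 19 mm behind it; z points along the fingers, y is the line along which they close (so a half turn about z gives the same grasp; the last joint's range is limited). The gripper opens to 85 mm and grips with 20 to 120 N. Pads are 22 mm wide; open, the fingers measure 114 mm over their backs; the gripper's body (76 mm by 85 mm) begins 54 mm behind the grasp point. The pads swing forward as they close: fully open they stand 13 mm farther back than shut.
Start: joints at [-1.255, 0.689, -0.195, 1.565, 0.157, 0.902, -0.215], TCP at [0.174, 0.6, 0.231] pointing down, gripper open.
Joint ranges: [-3.01, 3.01], [-0.46, 2.08], [-1.47, 1.51], [0.13, 2.56], [-1, 4.14], [0.04, 2.09], [-2.66, 2.66]. Speed limits (rad/s): [2.57, 2.57, 3.14, 3.14, 3.14, 3.14, 3.14].

## Interface

Orientations are given as a unit quaternion [w, x, y, z].
In Python, from station import get_obs, snapshot, camera_model, job_done gives the robot as it stands. The module is installed in compiled form; this text tells all that it offers.
- The arm moves only by the tool arm_command, never from a script. Its arguments are lists of equal length, an entry for each row: "delta_pos": the shift along the tool's x, y, z in units of 25 mm (1.0 is 25 mm), a list of three; "dr": the turn, a rotation vector about the tool's x, y, z in units of 5 degrees (1.0 is 5 degrees), a list of three. In form: {"delta_pos": [[x, y, z], ...], "dr": [[rx, ry, rz], ...]}. A call has 1 to 8 rows; each row shifts and turns the commanded pose from where the row before left it, along the tool's axes as they then stand; what a row does not reach is not made up. A row lasts 1/12 s, in which the tool goes at most 41.7 mm and 7.16 degrees, less where a joint would pass 70% of its speed; a pose out of reach is approached as far as the arm can. A call is refused whole if a number of a shift passes 1 or a number of a turn 1, either way. A call with a gripper value outside its range is refused whole. "fingers" is the opening, from -1 (shut) to 1 (fully open), so that 0 is half open, set as the call begins (left out, the last holds). The fingers move at their own pace and stop on an object; the grip force is fixed at half the most. Time passes only in rows, so rows that do not move let the fingers close. It gives the time, the measured TCP pose, the force, the opening and the grip force at its end, in the units of the state.
- get_obs(): the state, without advancing time (a new reading comes with each control period).
- snapshot(name): name is "scene" or "top" or "wrist"; returns (picture, depth): 420x560x3 uint8, red, green, blue; 420x560 float32, m along the optical axis (not along the pixel's ray), 0 where there is no reading.
- camera_model(name): a dict with "fov_y" (degrees; the focal length in pixels is half the picture's height over the tangent of half this angle, whatever the lens; pixels are square), "cx", "cy" (the principal point, pixels), "R" (3x3) and "t" (3): a world point X has camera coordinates R X + t; the wrist camera has in their place "tool_from_camera" (4x4, takes a point from camera to tool coordinates, whose origin is the TCP and whose axes are the flange's). Camera axes: x right, y down, z forward; pixel columns grow to the right and rows downward; lengths in m; the calibration is good to about 2 mm. A picture is of the moment at which its call begins: read the wrist's pose just before it. camera_model takes no time and is no camera call.
- job_done(): hands the job in; it is judged then, once.
The state is a dict: "t": time; "joint_positions": joint angles; "qvel": joint speeds; "tau": joint torques, N m; "tool_pos": TCP position; "tcp_rot": TCP orientation; "force": force on the tool from outside, world axes, zero at the start; "torque": the same for the moment, N m; "gripper_width": opening from 0.0 (shut) to 1.0 (fully open); "grasp_force": force on a finger pad.
Only numpy, scipy, OpenCV 4.12 (cv2) and the standard library are available. Lean on these libraries where they do the work, as an engineer would, in place of code of your own. Each camera call takes 0.05 s, during which the arm holds its last target. There are 200 camera calls.

## Working session

There is one attempt and no reset: what is moved stays moved. The work goes in short steps, Python scripts to look and compute and a tool call to move; the robot and the scene stay as the last step left them, time stands still between calls to the robot, and variables do not carry over. Pictures are saved under pics/ and viewed, at most 11 in all, crops included, and the job is handed in when it is done.

Besides the shell and the picture viewer there is one more tool, called after "Call:" by a JSON object that holds its "name" and its "arguments". arm_command: Moves the arm, as the interface text tells. Its arguments: {"type":"object","properties":{"delta_pos":{"type":"array"},"dr":{"type":"array"},"fingers":{"type":"number"}},"required":["delta_pos","dr"]}

```bash
mkdir -p pics; cat > h.py <<'E'
import numpy as np, cv2
from station import *
def K(m,h=420):
    return 210/np.tan(np.radians(m['fov_y'])/2)
def cloud(d,m,T=None):
    f=K(m); v,u=np.mgrid[:420,:560]
    c=np.stack([(u-m['cx'])/f*d,(v-m['cy'])/f*d,d],-1)
    return (c-np.array(m['t']))@np.array(m['R'])  # R^T(c-t)
E
python3 - <<'E'
from h import *
o=get_obs();print({k:np.round(v,3) for k,v in o.items()})
for n in ("scene","top"):
    p,d=snapshot(n);m=camera_model(n);print(n,m)
    cv2.imwrite(f"pics/{n}0.png",cv2.resize(p[...,::-1],(800,600)));np.savez(n+"0.npz",p=p,d=d)
E
```

```text
{'t': np.float64(0.0), 'joint_positions': array([-1.255,  0.69 , -0.195,  1.566,  0.157,  0.902, -0.215]), 'qvel': array([-0.002,  0.001, -0.001,  0.   ,  0.001,  0.   ,  0.   ]), 'tau': array([ 0.0000e+00, -5.3961e+01, -1.2660e+00, -1.5854e+01,  9.0000e-03,
        9.0000e-03,  0.0000e+00]), 'tool_pos': array([0.174, 0.6  , 0.23 ]), 'tcp_rot': array([-0.   ,  0.14 ,  0.99 , -0.001]), 'force': array([ 0.287, -0.675,  0.686]), 'torque': array([-0.013, -0.023,  0.011]), 'grasp_force': np.float64(0.0), 'gripper_width': np.float64(1.002)}
scene {'fov_y': 49.40723549913053, 'cx': 284.57075565840546, 'cy': 208.0050490431278, 'R': array([[ 0.83106111,  0.55616768,  0.0038667 ],
       [ 0.36208518, -0.53574739, -0.76280342],
       [-0.42217503,  0.63533633, -0.64661889]]), 't': array([-0.4948578 , -0.12558921,  1.36290997])}
top {'fov_y': 44.145136185285416, 'cx': 284.00146733993233, 'cy': 217.85757991721852, 'R': array([[ 0.00744219, -0.99977124,  0.02005221],
       [-0.99801354, -0.00868063, -0.06239882],
       [ 0.06255861, -0.019548  , -0.99784984]]), 't': array([-0.0240818 ,  0.60255079,  1.30852695])}
```

View pics/top0.png

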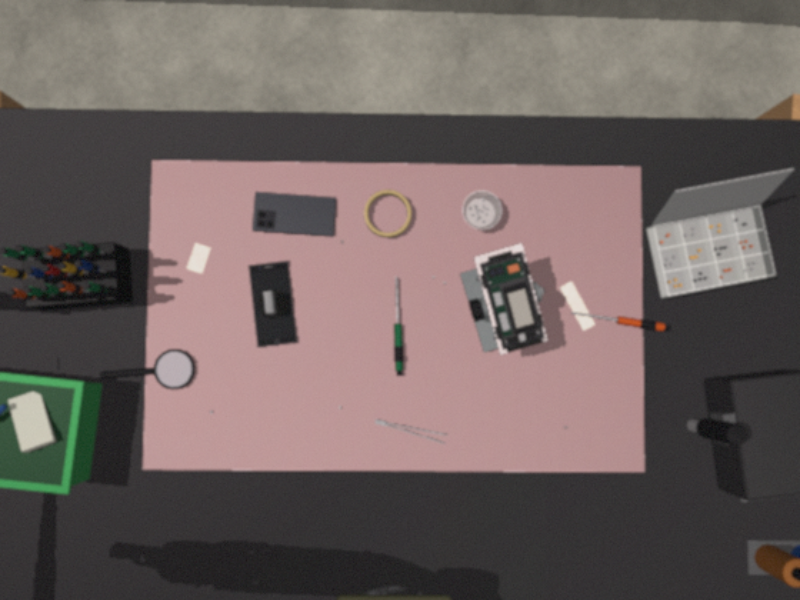

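View pics/scene0.png

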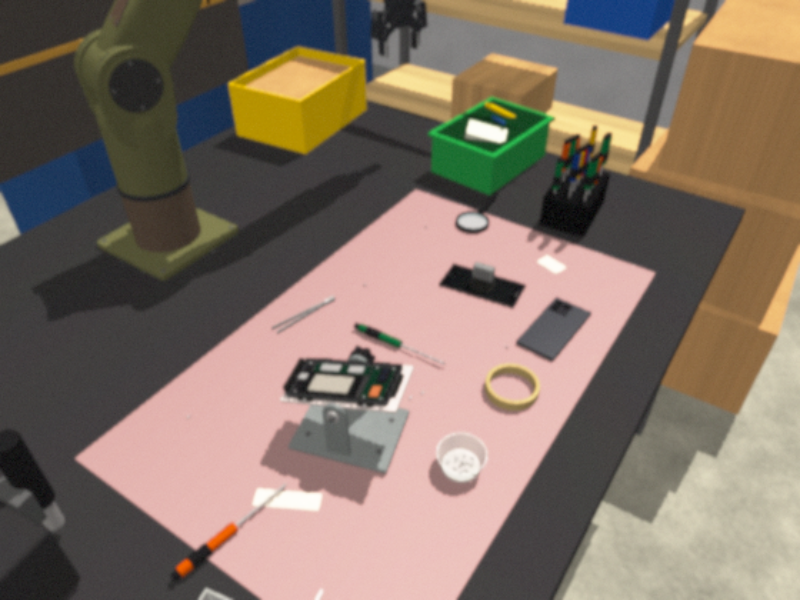

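The top picture shows the display at about (272,303) with its grey handle at (270,302), and the holder with the phone at about (513,300), lip side towards the robot. The green driver lies between them at x≈398. Next I'll measure both from depth and enlarge crops.

```bash
python3 - <<'E'
from h import *
z=np.load("top0.npz");p,d=z['p'],z['d'];m=camera_model("top");X=cloud(d,m)
s=.7
def box(a,b,c,e): return slice(int(b*s),int(e*s)),slice(int(a*s),int(c*s))
print("mat z",np.median(X[box(300,380,360,440)][...,2]))
# display: dark in mat
B=box(235,245,315,365);x=X[B].reshape(-1,3);g=p[B].max(-1).reshape(-1)
k=(g<75);print("disp z",np.median(x[k][:,2]))
def rect(q):
    r=cv2.minAreaRect((q[:,:2]*1000).astype(np.float32));return r,np.round(cv2.boxPoints(r))
k2=(g<75)|(x[:,2]>.03)
print("disp",rect(x[k2&(x[:,2]<.02)]))
h=x[x[:,2]>.038];print("handle",rect(h),h.mean(0),len(h))
# phone frame plane
B=box(470,240,555,360);x=X[B].reshape(-1,3);q=x[x[:,2]>.085]
print(len(q),q.min(0),q.max(0))
for it in range(6):
    A=np.c_[q[:,:2],np.ones(len(q))];c=np.linalg.lstsq(A,q[:,2],rcond=None)[0];r=q[:,2]-A@c
    print(c,r.std(),len(q)); q=q[np.abs(r)<max(2*r.std(),.002)]
n=np.array([-c[0],-c[1],1]);n/=np.linalg.norm(n);print("tilt",np.arccos(n[2]),"dir",np.degrees(np.arctan2(c[1],c[0])))
a=cv2.resize(p[box(235,245,315,365)],(400,600),interpolation=2);b=cv2.resize(p[box(460,240,560,360)],(400,600)[::1],interpolation=2)
cv2.imwrite("pics/c1.png",np.hstack([a,b])[...,::-1])
E
```

```text
mat z 0.003013407800571466
disp z 0.007649576802106052
disp (((615.8402709960938, 221.1780548095703), (144.29603576660156, 69.00576782226562), 7.570209980010986), array([[540., 246.],
       [549., 177.],
       [692., 196.],
       [683., 265.]], dtype=float32))
handle (((563.6649780273438, 124.90754699707031), (249.37954711914062, 37.56951904296875), 61.01442337036133), array([[487.,  25.],
       [520.,   7.],
       [641., 225.],
       [608., 243.]], dtype=float32)) [0.59782974 0.1784281  0.30090643] 139
2744 [ 0.51967343 -0.25826239  0.08874513] [0.71163252 0.00673331 1.34379475]
[-0.60018767  2.13734252  0.90414886] 0.10002942330572254 2744
[0.18452038 0.03326311 0.00852537] 0.004403562303631149 2714
[0.18242291 0.03708567 0.01091912] 0.003583999237533612 2592
[0.18131737 0.03725008 0.01174588] 0.0032533040521830546 2483
[0.1809543  0.03726398 0.01200673] 0.0030877014612278823 2412
[0.18095929 0.03601672 0.01181177] 0.002978138251630432 2361
tilt 0.18245670129783215 dir 11.256601380255757
```

View pics/c1.png

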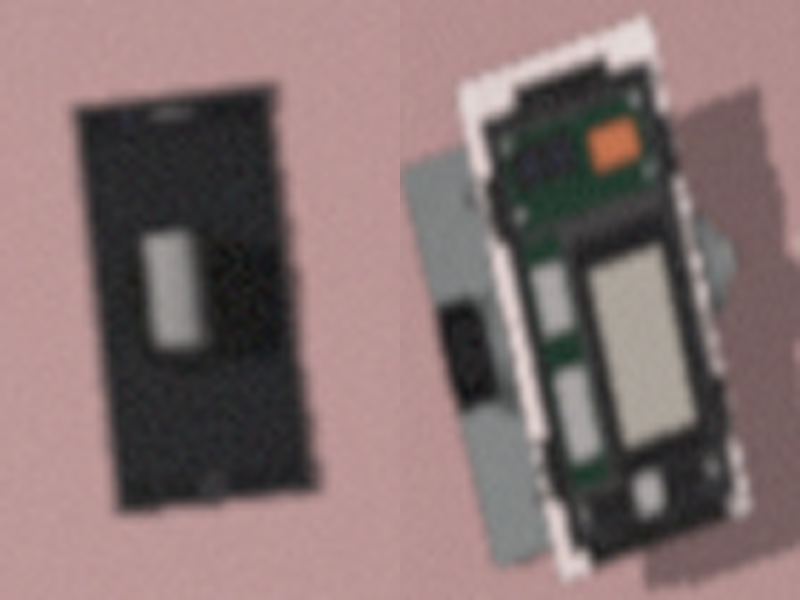

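The earpiece slot is at the display's far end (170,112 in the left crop), so the display's x axis points away from the robot. The lip end of the frame is the near end. The rim needs a closer look, so I'll check the wrist camera geometry.

```bash
cat >> h.py <<'E'
from scipy.spatial.transform import Rotation as Ro
def pose():
    o=get_obs();w,x,y,z=o['tcp_rot'];return np.array(o['tool_pos']),Ro.from_quat([x,y,z,w]),o
def Rt(yaw,tilt):  # tool orientation: z=-face normal, x=-slope x, yaw deg, tilt rad
    ex=np.array([np.cos(yaw)*np.cos(tilt),np.sin(yaw)*np.cos(tilt),np.sin(tilt)])
    ey=np.array([-np.sin(yaw),np.cos(yaw),0]);n=np.cross(ex,ey)
    return Ro.from_matrix(np.c_[-ex,ey,-n]),ex,ey,n
def go(P,R):
    p,r,_=pose();print("shift(units)",np.round(r.inv().apply(P-p)/.025,2),"turn(5deg)",np.round(np.degrees((r.inv()*R).as_rotvec())/5,2), "shift in target axes",np.round(R.inv().apply(P-p)/.025,2))
def wcloud(d,m,p,r):
    f=K(m); v,u=np.mgrid[:420,:560]
    c=np.stack([(u-m['cx'])/f*d,(v-m['cy'])/f*d,d],-1);T=np.array(m['tool_from_camera'])
    return r.apply((c.reshape(-1,3)@T[:3,:3].T+T[:3,3])).reshape(420,560,3)+p
E
python3 - <<'E'
from h import *
print(camera_model("wrist"))
R,*_=Rt(np.radians(12),.2)
go(np.array([.57,-.12,.38]),R)
E
```

```text
{'fov_y': 66.97307429914666, 'cx': 280.1270349569701, 'cy': 209.9863166669023, 'tool_from_camera': array([[ 3.91291850e-04, -9.63847822e-01, -2.66453039e-01,
         6.76340170e-02],
       [ 9.99999732e-01,  5.42184983e-04, -4.92739997e-04,
        -1.38605682e-03],
       [ 6.19393210e-04, -2.66452775e-01,  9.63847776e-01,
        -1.43163026e-01],
       [ 0.00000000e+00,  0.00000000e+00,  0.00000000e+00,
         1.00000000e+00]])}
shift(units) [-23.23 -23.26  -5.93] turn(5deg) [-0.58 -2.25 -5.61] shift in target axes [-10.52 -31.46  -3.97]
```

Call:
{"name": "arm_command", "arguments": {"delta_pos": [[0,0,-0.4],[0,0,-0.4],[0,0,-0.4],[0,0,-0.4],[0,0,-0.4],[0,0,-0.4]], "dr": [[0,0,-0.95],[0,0,-0.95],[0,0,-0.95],[0,0,-0.95],[0,0,-0.95],[0,0,-0.95]]}}

```text
t: 0.6
tool_pos: [0.1738, 0.5999, 0.2913]
tcp_rot: [-0.0, -0.11, 0.994, -0.001]
force: [-0.2, -0.1, 0.9]
gripper_width: 0.999
grasp_force: 0.0
```

Call:
{"name": "arm_command", "arguments": {"delta_pos": [[-0.33,-0.99,0],[-0.33,-0.99,0],[-0.33,-0.99,0],[-0.33,-0.99,0],[-0.33,-0.99,0],[-0.33,-0.99,0],[-0.33,-0.99,0],[-0.33,-0.99,0]], "dr": [[0,0,0],[0,0,0],[0,0,0],[0,0,0],[0,0,0],[0,0,0],[0,0,0],[0,0,0]]}}

```text
t: 1.27
tool_pos: [0.281, 0.4196, 0.291]
tcp_rot: [-0.0, -0.108, 0.994, -0.0]
force: [0.7, -0.5, -0.5]
gripper_width: 0.998
grasp_force: 0.0
```

Call:
{"name": "arm_command", "arguments": {"delta_pos": [[-0.33,-0.99,0],[-0.33,-0.99,0],[-0.33,-0.99,0],[-0.33,-0.99,0],[-0.33,-0.99,0],[-0.33,-0.99,0],[-0.33,-0.99,0],[-0.33,-0.99,0]], "dr": [[0,0,0],[0,0,0],[0,0,0],[0,0,0],[0,0,0],[0,0,0],[0,0,0],[0,0,0]]}}

```text
t: 1.93
tool_pos: [0.3877, 0.2404, 0.2911]
tcp_rot: [-0.0, -0.108, 0.994, -0.0]
force: [0.6, 0.4, 0.7]
gripper_width: 1.002
grasp_force: 0.0
```

Call:
{"name": "arm_command", "arguments": {"delta_pos": [[-0.33,-0.99,0],[-0.33,-0.99,0],[-0.33,-0.99,0],[-0.33,-0.99,0],[-0.33,-0.99,0],[-0.33,-0.99,0],[-0.33,-0.99,0],[-0.33,-0.99,0]], "dr": [[0,0,0],[0,0,0],[0,0,0],[0,0,0],[0,0,0],[0,0,0],[0,0,0],[0,0,0]]}}

```text
t: 2.6
tool_pos: [0.4945, 0.0611, 0.291]
tcp_rot: [-0.0, -0.108, 0.994, -0.0]
force: [0.9, 1.3, -1.2]
gripper_width: 1.002
grasp_force: 0.0
```

Call:
{"name": "arm_command", "arguments": {"delta_pos": [[-0.33,-0.99,0],[-0.33,-0.99,0],[-0.33,-0.99,0],[-0.33,-0.99,0],[-0.33,-0.99,0],[-0.33,-0.99,0],[-0.33,-0.99,0],[0,0,0]], "dr": [[0,0,0],[0,0,0],[0,0,0],[0,0,0],[0,0,0],[0,0,0],[0,0,0],[0,0,0]]}}

```text
t: 3.27
tool_pos: [0.5893, -0.1013, 0.2903]
tcp_rot: [0.0, -0.104, 0.995, -0.002]
force: [0.5, -1.1, -0.4]
gripper_width: 0.997
grasp_force: 0.0
```

```bash
cat > w.py <<'E'
import sys
from h import *
p,r,o=pose();pic,d=snapshot("wrist");np.savez(sys.argv[1]+".npz",p=pic,d=d,pos=p,q=r.as_quat())
print(o['t'],p,r.as_matrix().round(3).tolist())
cv2.imwrite(f"pics/{sys.argv[1]}.png",cv2.resize(pic[...,::-1],(800,600),interpolation=2))
E
python3 w.py w1
```

```text
3.2667 [ 0.58929256 -0.10128429  0.2902961 ] [[-0.979, -0.206, 0.001], [-0.206, 0.979, -0.004], [0.0, -0.004, -1.0]]
```

View pics/w1.png

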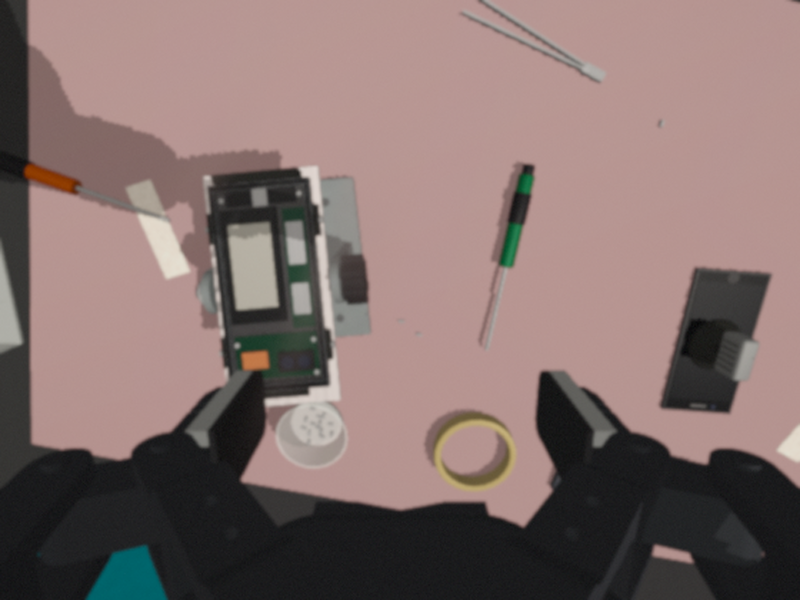

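The wrist view shows the phone at (270,285), the black lip at its top edge (255,175), and the display at (715,340) with its slot at (700,406). I'll move over the phone and measure the rim.

Call:
{"name": "arm_command", "arguments": {"delta_pos": [[0.2,-0.9,0.3],[0.2,-0.9,0.3],[0.2,-0.9,0.3],[0.2,-0.9,0.3],[0,0,0],[0,0,0]], "dr": [[0,0,-0.3],[0,0,-0.3],[0,0,-0.3],[0,0,-0.3],[0,0,0],[0,0,0]]}}

```text
t: 3.82
tool_pos: [0.5901, -0.1871, 0.2603]
tcp_rot: [-0.001, -0.158, 0.987, 0.0]
force: [0.1, 0.8, 0.6]
gripper_width: 0.997
grasp_force: 0.0
```

```bash
python3 w.py w2; python3 - <<'E'
from h import *
a=cv2.imread("pics/w2.png");np.save
z=np.load("w2.npz");d=z['d'];X=wcloud(d,camera_model("wrist"),z['pos'],Ro.from_quat(z['q']))
print(X[::60,200:400:40,2].round(3))
E
```

```text
3.8167 [ 0.59006373 -0.18705669  0.26030365] [[-0.95, -0.313, -0.002], [-0.313, 0.95, 0.001], [0.002, 0.001, -1.0]]
[[0.003 0.002 0.004 0.004 0.003]
 [0.002 0.004 0.003 0.004 0.003]
 [0.004 0.006 0.005 0.004 0.002]
 [0.004 0.111 0.107 0.003 0.004]
 [0.005 0.121 0.118 0.106 0.002]
 [0.002 0.134 0.134 0.004 0.003]
 [0.001 0.338 0.338 0.338 0.003]]
```

View pics/w2.png

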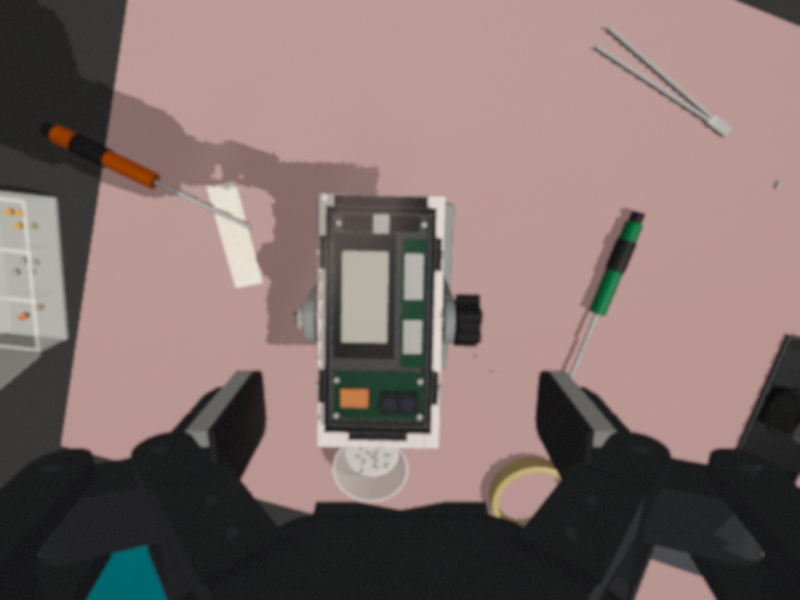

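```bash
python3 - <<'E'
from h import *
z=np.load("w2.npz");p=z['p']
c=p[125:325,195:355];cv2.imwrite("pics/c2.png",cv2.resize(c[...,::-1],(480,600),interpolation=2))
E
```

```text
(no output)
```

View pics/c2.png

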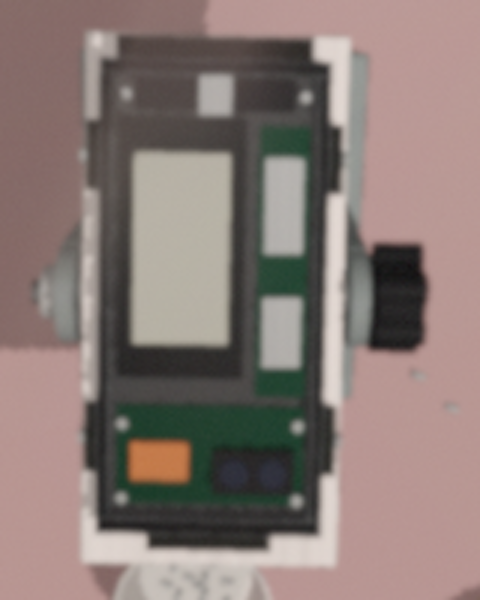

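The frame's outer edges in the crop run from about (104,67)–(328,67) at the lip end to (98,528)–(318,528) at the upper end. I'll fit the seat pose from those corners and the rim depth, and the display from the top and w1 views.

```bash
cat > fit.py <<'E'
from h import *
from scipy.optimize import least_squares
z=np.load("w2.npz");d=z['d'];m=camera_model("wrist");T=np.array(m['tool_from_camera']);f=K(m)
pos,r=z['pos'],Ro.from_quat(z['q']);X=wcloud(d,m,pos,r)
c=np.array([[104,67],[328,67],[318,528],[98,528]])/3.+[195,125]-[.33,.33]
obj=np.array([[-75,-36,0],[-75,36,0],[75,36,0],[75,-36,0]])/1000.
def proj(P):
    q=(r.inv().apply(P-pos)-T[:3,3])@T[:3,:3];return q[:,:2]/q[:,2:]*f+[m['cx'],m['cy']]
# rim points: inset 2 mm in image, along the four sides
rim=[]
for i in range(4):
    a,b=c[i],c[(i+1)%4];ctr=c.mean(0)
    if i==0: continue
    for s in np.linspace(.08,.92,60):
        q=a+(b-a)*s;n=(ctr-q);n/=np.linalg.norm(n)
        e=b-a;nn=np.array([-e[1],e[0]])/np.linalg.norm(e)
        if nn@n<0:nn=-nn
        for k in (1.,2,3):
            w=(q+nn*k).round().astype(int);rim.append(X[w[1],w[0]])
rim=np.array(rim);rim=rim[rim[:,2]>.08]
def model(v):
    x,y,yaw,t=v;R,ex,ey,n=Rt(yaw,t);C=np.array([x,y,.101+.0185*np.cos(t)]);return C,ex,ey,n
def res(v,w=True):
    C,ex,ey,n=model(v);P=C+obj@np.c_[ex,ey,n].T
    e=(proj(P)-c).ravel();g=(rim-C)@n*1000
    return np.r_[e, np.tanh(g/3)*3*.15] if w else (e,g)
s=least_squares(res,[.6,-.19,.3,.3]);C,ex,ey,n=model(s.x)
e,g=res(s.x,False)
print("seat",C,"yaw deg",np.degrees(s.x[2]),"tilt",s.x[3]);print("px",e.round(2),"rim med",np.median(g),np.abs(g-np.median(g)).mean())
# free plane RANSAC-ish over rim
q=rim
for _ in range(8):
    A=np.c_[q[:,:2],np.ones(len(q))];k=np.linalg.lstsq(A,q[:,2],rcond=None)[0];rr=q[:,2]-A@k;q=q[np.abs(rr)<max(1.5*rr.std(),.0012)]
print("plane: tilt",np.arctan(np.hypot(k[0],k[1])),"dir",np.degrees(np.arctan2(k[1],k[0])),rr.std(),len(q),"z at C",k@[C[0],C[1],1])
s2=least_squares(lambda v:res(v)[:8],s.x);print("corners only",s2.x,res(s2.x,False)[0].round(2))
np.save("seat.npy",s.x)
E
python3 fit.py
python3 - <<'E'
from h import *
z=np.load("w1.npz");p,d=z['p'],z['d'];X=wcloud(d,camera_model("wrist"),z['pos'],Ro.from_quat(z['q']))
B=(slice(180,295),slice(455,545));x=X[B].reshape(-1,3);g=p[B].max(-1).ravel()
print("mat",np.median(x[g>120][:,2]))
h=x[(x[:,2]>.045)&(x[:,2]<.06)];print("handle top",h.mean(0),len(h),cv2.minAreaRect((h[:,:2]*1000).astype(np.float32)))
k=(x[:,2]<.013)&(g<75)
print("plate",cv2.minAreaRect((x[k][:,:2]*1000).astype(np.float32)))
E
```

```text
seat [ 0.6180139  -0.19349307  0.11909798] yaw deg 17.275239262914404 tilt 0.2088541577858691
px [-1.69 -3.12  1.26 -1.77  1.26  3.07 -0.79  1.95] rim med 0.506958283417548 1.4863663053181309
plane: tilt 0.2038426324649333 dir 16.464922672217625 0.0005542430947726659 420 z at C 0.11986628615252129
corners only [ 0.62021958 -0.1927955   0.2975601   0.08625599] [-2.99 -1.52  2.36  0.19  0.24  1.61  0.46  0.27]
mat 0.0031967202024188734
handle top [0.6153997  0.22021066 0.05001889] 424 ((616.126708984375, 221.76690673828125), (39.71393585205078, 17.448511123657227), 7.054818153381348)
plate ((617.5684204101562, 221.27301025390625), (146.59315490722656, 71.2406005859375), 7.465556621551514)
```

```bash
python3 - <<'E'
from h import *
v=np.load("seat.npy");R,ex,ey,n=Rt(v[2],v[3]);C=np.array([v[0],v[1],.119])
go(C+n*.10,R)
E
```

```text
shift(units) [-0.1  -0.65  1.76] turn(5deg) [ 0.04 -2.4   0.22] shift in target axes [ 0.25 -0.64  1.75]
```

Call:
{"name": "arm_command", "arguments": {"delta_pos": [[0,0,0],[0,0,0],[0,0,0],[0.1,-0.2,0.6],[0.1,-0.2,0.6],[0.1,-0.2,0.5],[0,0,0],[0,0,0]], "dr": [[0,-0.8,0.1],[0,-0.8,0.1],[0,-0.8,0],[0,0,0],[0,0,0],[0,0,0],[0,0,0],[0,0,0]]}}

```text
t: 4.53
tool_pos: [0.597, -0.1989, 0.2177]
tcp_rot: [0.103, -0.151, 0.983, 0.017]
force: [-0.1, 0.6, -0.2]
gripper_width: 0.992
grasp_force: 0.0
```

```bash
python3 w.py w3; cat > rect.py <<'E'
from h import *
z=np.load("w3.npz");p,d=z['p'],z['d'];m=camera_model("wrist");T=np.array(m['tool_from_camera']);f=K(m)
pos,r=z['pos'],Ro.from_quat(z['q']);X=wcloud(d,m,pos,r)
v=np.load("seat.npy");R,ex,ey,n=Rt(v[2],v[3]);C=np.array([v[0],v[1],.101+.0185*np.cos(v[3])])
# rectify: 3 px/mm, cols = ey, rows = -ex (upper end up) ; 180x 130mm
H,W=570,390
jj,ii=np.meshgrid(np.arange(W),np.arange(H));sy=-(jj-W/2)/3e3;sx=-(ii-H/2)/3e3
P=C+sx[...,None]*ex+sy[...,None]*ey
q=(r.inv().apply((P-pos).reshape(-1,3))-T[:3,3])@T[:3,:3];uv=(q[:,:2]/q[:,2:]*f+[m['cx'],m['cy']]).reshape(H,W,2).astype(np.float32)
I=cv2.remap(p,uv[...,0],uv[...,1],cv2.INTER_CUBIC)
D=cv2.remap(((X-C)@n*1000).astype(np.float32),uv[...,0],uv[...,1],cv2.INTER_NEAREST)
J=I.copy();cv2.rectangle(J,(195-108,285-225),(195+108,285+225),(255,0,0),1)
Dv=cv2.applyColorMap(np.clip((D+12)*12,0,255).astype(np.uint8),cv2.COLORMAP_JET)
np.save("D.npy",D)
cv2.imwrite("pics/c3.png",np.hstack([J[...,::-1],Dv]))
E
python3 rect.py
```

```text
4.5333 [ 0.59702209 -0.19892799  0.21771665] [[-0.934, -0.3, 0.197], [-0.293, 0.954, 0.065], [-0.207, 0.003, -0.978]]
```

View pics/c3.png

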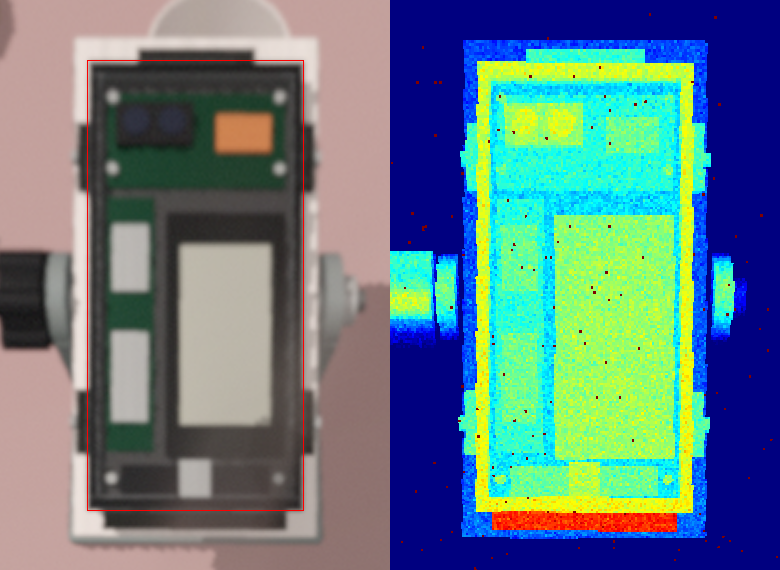

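The rectified depth shows the rim clearly at 216x450 px (72x150 mm), about 0.7 mm down the slope from my estimate, with the lip in red at its lower end. I'll refine numerically from it.

```bash
cat >> rect.py <<'E'
ok=(D>-3.5)&(D<3.5)
Dm=cv2.medianBlur(D,5)
jjm=(np.abs(np.abs(jj-195)-102)<4)&(np.abs(ii-287)<215)|(np.abs(np.abs(ii-287)-219)<4)&(np.abs(jj-195)<95)
k=jjm&(np.abs(D)<4);a=np.c_[sx[k],sy[k],np.ones(k.sum())];y=D[k]/1000
for _ in range(5):
    c=np.linalg.lstsq(a,y,rcond=None)[0];e=y-a@c;g=np.abs(e)<max(2.5*e.std(),.0008);a,y=a[g],y[g]
print("plane corr slope x,y, off mm",c[0],c[1],c[2]*1e3,"std",e.std()*1e3,len(y))
nn=n-c[0]*ex-c[1]*ey;nn/=np.linalg.norm(nn);print("tilt",np.arccos(nn[2]),"dir",np.degrees(np.arctan2(-nn[1],-nn[0])))
def edges(prof,lo,hi,thr=-2.5): # first/last index above thr
    i=np.where(prof>thr)[0];return i.min(),i.max()
L,Rr,rows=[],[],[]
for i in list(range(85,115))+list(range(200,380))+list(range(460,500)):
    w=np.where(np.abs(Dm[i]-c[2]*1e3-(c[0]*sx[i,0])*1e3)<1.5)[0]; w=w[(w>75)&(w<315)]
    L.append(w.min());Rr.append(w.max());rows.append(i)
L,Rr,rows=map(np.array,(L,Rr,rows));mid=(L+Rr)/2
sl=np.polyfit(rows,mid,1);print("width mm",np.median(Rr-L+1)/3,"mid y mm",-(np.polyval(sl,287)-195)/3,"yaw corr deg",np.degrees(np.arctan(sl[0])))
t,b=[],[]
for j in list(range(97,135))+list(range(255,292)):
    w=np.where(np.abs(Dm[:,j]-c[2]*1e3)<1.7)[0];w=w[(w>45)&(w<530)];t.append(w.min());b.append(w.max())
t,b=np.median(t),np.median(b);print("rows",t,b,(b-t+1)/3,"x mm",-((t+b)/2-285)/3)
lip=np.where(np.median(Dm[:,150:240],1)>3)[0];print("lip rows",lip.min(),lip.max())
E
python3 rect.py
```

```text
plane corr slope x,y, off mm -0.004455733932051625 -0.0016952655558181103 0.7281325341394532 std 0.6292308128534108 8504
tilt 0.20440538509747394 dir 16.79672308591807
width mm 72.0 mid y mm 0.21690009860430828 yaw corr deg -0.14352111297300377
rows 61.0 512.0 150.66666666666666 x mm -0.5
lip rows 513 529
```

```bash
python3 - <<'E'
from h import *
v=np.load("seat.npy");R,ex,ey,n=Rt(v[2],v[3]);C=np.array([v[0],v[1],.101+.0185*np.cos(v[3])])-.0007*ex+.0002*ey+.0005*n
np.save("seat2.npy",np.r_[C,np.radians(17.05),.2045]);print(C)
R,*_=Rt(np.radians(7.3),0)
go(np.array([.6165,.2213,.12]),R)
E
```

```text
[ 0.61720162 -0.19353624  0.11944198]
shift(units) [-4.81 15.8   5.08] turn(5deg) [0.23 2.4  2.02] shift in target axes [-2.89 16.58  3.94]
```

Call:
{"name": "arm_command", "arguments": {"delta_pos": [[0,0,-0.3],[0,0,0],[0,0,0],[-0.17,0.98,0],[-0.17,0.98,0],[-0.17,0.98,0],[-0.17,0.98,0],[-0.17,0.98,0]], "dr": [[0.08,0.8,0.67],[0.08,0.8,0.67],[0.08,0.8,0.67],[0,0,0],[0,0,0],[0,0,0],[0,0,0],[0,0,0]]}}

```text
t: 5.25
tool_pos: [0.6018, -0.0741, 0.2265]
tcp_rot: [0.001, -0.064, 0.998, -0.0]
force: [-0.3, -0.8, -0.0]
gripper_width: 1.0
grasp_force: 0.0
```

Call:
{"name": "arm_command", "arguments": {"delta_pos": [[-0.17,0.98,0.3],[-0.17,0.98,0.3],[-0.17,0.98,0.3],[-0.17,0.98,0.3],[-0.17,0.98,0.3],[-0.17,0.98,0.3],[-0.17,0.98,0.3],[-0.17,0.98,0.3]], "dr": [[0,0,0],[0,0,0],[0,0,0],[0,0,0],[0,0,0],[0,0,0],[0,0,0],[0,0,0]]}}

```text
t: 5.92
tool_pos: [0.6104, 0.1249, 0.1659]
tcp_rot: [0.001, -0.064, 0.998, 0.0]
force: [0.5, 0.7, 0.0]
gripper_width: 1.0
grasp_force: 0.0
```

Call:
{"name": "arm_command", "arguments": {"delta_pos": [[-0.17,0.98,0.3],[-0.17,0.98,0.3],[-0.17,0.98,0.3],[0,0,0],[0,0,0]], "dr": [[0,0,0],[0,0,0],[0,0,0],[0,0,0],[0,0,0]]}}

```text
t: 6.33
tool_pos: [0.6128, 0.2004, 0.1429]
tcp_rot: [0.0, -0.066, 0.998, 0.001]
force: [0.5, -0.1, -0.5]
gripper_width: 1.004
grasp_force: 0.0
```

```bash
python3 w.py w4; python3 - <<'E'
from h import *
z=np.load("w4.npz");p,d=z['p'],z['d'];X=wcloud(d,camera_model("wrist"),z['pos'],Ro.from_quat(z['q']))
x=X.reshape(-1,3);g=p.max(-1).ravel();near=(np.abs(x[:,0]-.6165)<.1)&(np.abs(x[:,1]-.2213)<.06)
def R(k): 
    r=cv2.minAreaRect((x[k][:,:2]*1000).astype(np.float32));return np.round(r[0],1),np.round(r[1],1),r[2],k.sum()
print("handle",R(near&(x[:,2]>.046)&(x[:,2]<.056)),np.median(x[near&(x[:,2]>.046)&(x[:,2]<.056)],0))
# rectified mask of plate
k=near&(x[:,2]>.0055)&(x[:,2]<.010)&(g<90);print("plate",R(k))
Rr,*_=Rt(np.radians(7.3),0);go(np.array([.6165,.2213,.026]),Rr)
E
```

```text
6.3333 [0.61282591 0.20041112 0.1429326 ] [[-0.991, -0.131, -0.0], [-0.131, 0.991, 0.001], [-0.0, 0.001, -1.0]]
handle (array([616.4, 222.9]), array([39.1, 16.5]), 8.2218599319458, np.int64(1002)) [0.61546664 0.22228626 0.05111751]
plate (array([617.5, 222.3]), array([147. ,  69.9]), 7.517820835113525, np.int64(9184))
shift(units) [-0.24  0.92  4.68] turn(5deg) [-0.01  0.    0.01] shift in target axes [-0.24  0.92  4.68]
```

View pics/w4.png

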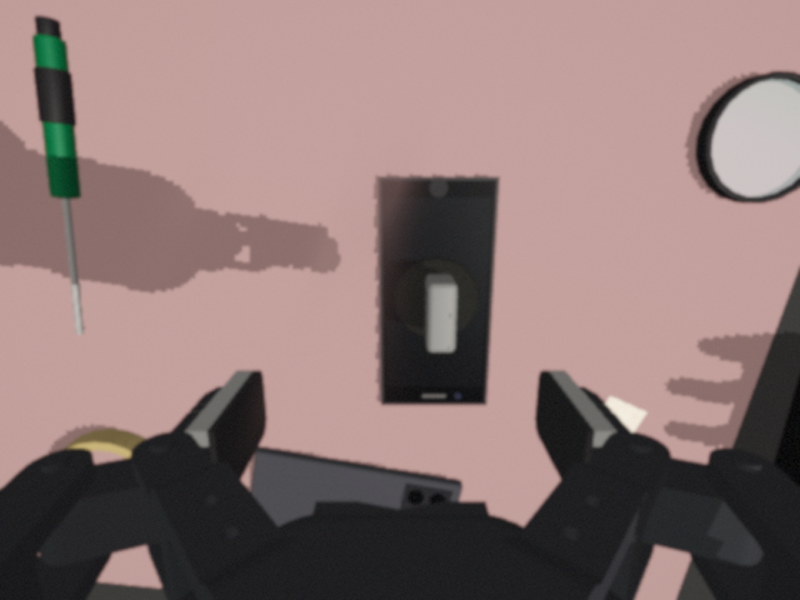

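The slot (433,396) is at the far end, confirmed, and the handle is at (441,313). Next I'll centre on it, descend and close.

Call:
{"name": "arm_command", "arguments": {"delta_pos": [[-0.22,0.94,0.3],[0,0,0.9],[0,0,0.9],[0,0,0.9],[0,0,0.9],[0,0,0.6],[0,0,0.18],[0,0,0]], "dr": [[0,0,0],[0,0,0],[0,0,0],[0,0,0],[0,0,0],[0,0,0],[0,0,0],[0,0,0]]}}

```text
t: 7.05
tool_pos: [0.6156, 0.2193, 0.0247]
tcp_rot: [-0.001, -0.063, 0.998, -0.001]
force: [-0.1, -0.3, 0.0]
gripper_width: 1.001
grasp_force: 0.0
```

Call:
{"name": "arm_command", "arguments": {"delta_pos": [[0,0,0],[0,0,0],[0,0,0],[0,0,0],[0,0,0],[0,0,0],[0,0,0],[0,0,0]], "dr": [[0,0,0],[0,0,0],[0,0,0],[0,0,0],[0,0,0],[0,0,0],[0,0,0],[0,0,0]], "fingers": -1}}

```text
t: 7.72
tool_pos: [0.6162, 0.2208, 0.0258]
tcp_rot: [0.0, -0.063, 0.998, -0.0]
force: [-0.5, 1.0, 1.8]
gripper_width: 0.175
grasp_force: 62.6
```

Call:
{"name": "arm_command", "arguments": {"delta_pos": [[0,0,0],[0,0,0],[0,0,0],[0,0,0]], "dr": [[0,0,0],[0,0,0],[0,0,0],[0,0,0]]}}

```text
t: 8.05
tool_pos: [0.6161, 0.2208, 0.0256]
tcp_rot: [0.0, -0.063, 0.998, -0.0]
force: [0.3, 0.9, 3.0]
gripper_width: 0.176
grasp_force: 62.7
```

Call:
{"name": "arm_command", "arguments": {"delta_pos": [[0,0,-0.3],[0,0,-0.6],[0,0,-0.9],[0,0,-0.9],[0,0,-0.9],[0,0,-0.9],[0,0,-0.9],[0,0,-0.9]], "dr": [[0,0,0],[0,0,0],[0,0,0],[0,0,0],[0,0,0],[0,0,0],[0,0,0],[0,0,0]]}}

```text
t: 8.72
tool_pos: [0.6154, 0.2199, 0.1849]
tcp_rot: [-0.0, -0.063, 0.998, -0.001]
force: [1.0, -1.0, -1.1]
gripper_width: 0.177
grasp_force: 62.3
```

Call:
{"name": "arm_command", "arguments": {"delta_pos": [[0,0,-0.3],[0,0,0],[0,0,0],[0,0,0]], "dr": [[0,-0.78,-0.65],[0,-0.78,-0.65],[0,-0.78,-0.65],[0,0,0]]}}

```text
t: 9.05
tool_pos: [0.612, 0.2191, 0.1907]
tcp_rot: [0.1, -0.149, 0.984, 0.005]
force: [-1.2, -1.1, -1.3]
gripper_width: 0.173
grasp_force: 62.3
```

```bash
python3 w.py w5; cat > disp.py <<'E'
import sys
from h import *
# display in tool frame from wrist image: plate underside hidden; glass plane at tool z ~ 19+42-4=+? 
z=np.load(sys.argv[1]+".npz");p,d=z['p'],z['d'];X=wcloud(d,camera_model("wrist"),np.zeros(3),Ro.identity())
k=(X[...,2]>.012)&(X[...,2]<.030)&(np.abs(X[...,0])<.1)&(np.abs(X[...,1])<.06);q=X[k]
for _ in range(6):
    A=np.c_[q[:,:2],np.ones(len(q))];c=np.linalg.lstsq(A,q[:,2],rcond=None)[0];e=q[:,2]-A@c;q=q[np.abs(e)<max(2*e.std(),.001)]
print("glass plane tilt x,y",c[:2],"z0",c[2],e.std(),len(q))
r=cv2.minAreaRect((q[:,:2]*1000).astype(np.float32));print(r)
b=lambda a,pc:np.percentile(a,pc)
ys=q[:,1]*1000;xs=q[:,0]*1000
for lo in range(-70,75,20):
    s=ys[(xs>lo)&(xs<lo+20)]
    if len(s)>50: print(lo,s.min().round(1),s.max().round(1))
print("x range",xs.min(),xs.max())
E
python3 disp.py w5; python3 - <<'E'
from h import *
v=np.load("seat2.npy");R,ex,ey,n=Rt(v[3],v[4]);go(v[:3]+n*(.023+.04),R)
E
```

```text
9.05 [0.61202345 0.21910441 0.19067845] [[-0.936, -0.294, 0.195], [-0.292, 0.956, 0.039], [-0.198, -0.02, -0.98]]
glass plane tilt x,y [-0.0007506   0.00097723] z0 0.018797403224842232 0.0004987453039202063 16256
((2.5014572143554688, -0.8333206176757812), (72.18669128417969, 142.2558135986328), 89.8892593383789)
-70 -16.2 14.6
-30 -36.9 35.2
-10 -36.9 35.2
10 -37.0 35.2
30 -36.9 35.2
50 -37.0 35.2
70 -36.9 35.1
x range -68.63063539113043 73.59805254238617
shift(units) [  5.22 -15.84  -0.34] turn(5deg) [-0.23 -0.07  0.02] shift in target axes [  5.19 -15.83  -0.68]
```

View pics/w5.png

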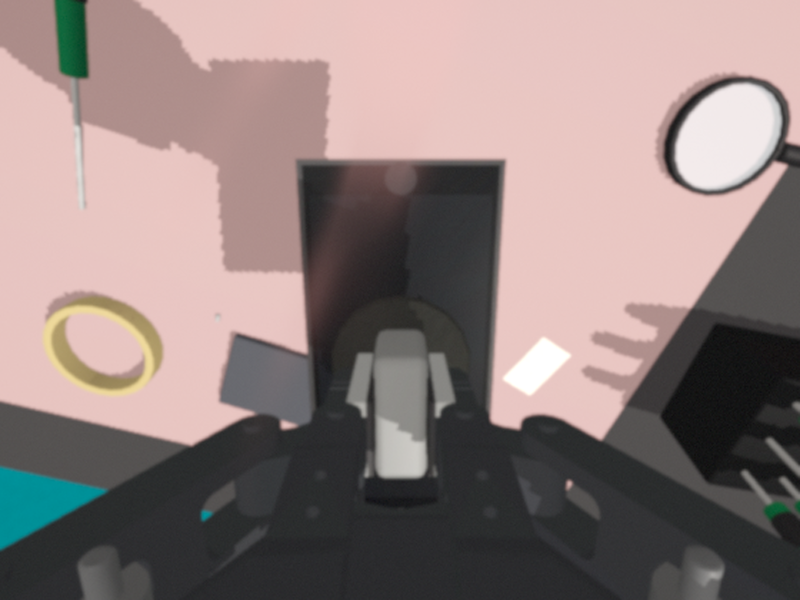

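The display is held square in the tool: by the camera, its centre is at tool y≈-0.85 mm and x≈-1.2 mm, with the glass 18.8 mm past the TCP. Using the same camera for both objects cancels its bias. I'll carry it over to a hover 40 mm off the frame.

Call:
{"name": "arm_command", "arguments": {"delta_pos": [[0,0,0],[0.2,-0.6,-0.08],[0.32,-0.96,-0.08],[0.32,-0.98,-0.08],[0.32,-0.98,-0.08],[0.32,-0.98,-0.08],[0.32,-0.98,-0.08],[0.32,-0.98,-0.08]], "dr": [[-0.23,-0.07,0.02],[0,0,0],[0,0,0],[0,0,0],[0,0,0],[0,0,0],[0,0,0],[0,0,0]]}}

```text
t: 9.77
tool_pos: [0.6123, 0.0482, 0.193]
tcp_rot: [0.103, -0.146, 0.984, 0.016]
force: [0.5, -0.1, -1.2]
gripper_width: 0.175
grasp_force: 62.3
```

Call:
{"name": "arm_command", "arguments": {"delta_pos": [[0.32,-0.98,0],[0.32,-0.98,0],[0.32,-0.98,0],[0.32,-0.98,0],[0.32,-0.98,0],[0.32,-0.98,0],[0.32,-0.98,0],[0.32,-0.98,0]], "dr": [[0,0,0],[0,0,0],[0,0,0],[0,0,0],[0,0,0],[0,0,0],[0,0,0],[0,0,0]]}}

```text
t: 10.43
tool_pos: [0.6096, -0.1583, 0.1794]
tcp_rot: [0.103, -0.146, 0.984, 0.016]
force: [0.8, 0.1, -1.9]
gripper_width: 0.175
grasp_force: 62.3
```

Call:
{"name": "arm_command", "arguments": {"delta_pos": [[0.2,-0.5,0],[0,0,0],[0,0,0],[0,0,0]], "dr": [[0,0,0],[0,0,0],[0,0,0],[0,0,0]]}}

```text
t: 10.77
tool_pos: [0.6085, -0.1678, 0.1785]
tcp_rot: [0.103, -0.148, 0.983, 0.017]
force: [-0.0, 0.2, -1.4]
gripper_width: 0.174
grasp_force: 62.2
```

```bash
cat > tgt.py <<'E'
import sys
from h import *
v=np.load("seat2.npy");R,ex,ey,n=Rt(v[3],v[4]);hv,dx=map(float,sys.argv[1:3])
p,r,o=pose();print("t",o['t'],"disp rel seat mm x,y,z",[round(float((p-v[:3])@a*1000),2) for a in (ex,ey,n)],"F along",[round(float(np.dot(o['force'],a)),2) for a in (ex,ey,n)],"torque",np.round(o['torque'],2))
go(v[:3]+n*(.0228+hv/1e3)+.00085*ey+(-.0012+dx/1e3)*ex,R)
E
python3 tgt.py 10 2.5
```

```text
t 10.7667 disp rel seat mm x,y,z [11.21, 27.12, 57.95] F along [-0.25, 0.22, -1.34] torque [-0.02  0.27 -0.01]
shift(units) [ 0.4  -1.05  1.  ] turn(5deg) [0.04 0.06 0.  ] shift in target axes [ 0.4  -1.05  1.01]
```

Call:
{"name": "arm_command", "arguments": {"delta_pos": [[0.2,-0.55,0],[0.2,-0.5,0.2],[0,0,0.4],[0,0,0.4],[0,0,0],[0,0,0]], "dr": [[0.04,0.06,0],[0,0,0],[0,0,0],[0,0,0],[0,0,0],[0,0,0]]}}

```text
t: 11.27
tool_pos: [0.6104, -0.1941, 0.1504]
tcp_rot: [0.1, -0.148, 0.984, 0.015]
force: [0.7, -0.8, 0.3]
gripper_width: 0.177
grasp_force: 62.2
```

```bash
python3 tgt.py 1.5 2.5; python3 w.py w6; python3 disp.py w6|head -2; python3 - <<'E'
from h import *
for n,a in (("scene",(230,290,200,300)),("top",(150,270,310,410))):
    p,d=snapshot(n);np.savez(n+"6.npz",p=p,d=d)
p=np.load("scene6.npz")['p'][230:300,190:300];q=np.load("w6.npz")['p'][80:380,150:410]
cv2.imwrite("pics/c6.png",np.hstack([cv2.resize(p,(400,500),interpolation=2) if 0 else cv2.resize(p,(440,280),interpolation=2),cv2.resize(q,(243,280))])[...,::-1])
E
```

```text
t 11.2667 disp rel seat mm x,y,z [-0.28, 1.43, 31.65] F along [0.49, -0.92, 0.23] torque [-0.07  0.26 -0.01]
shift(units) [-0.06 -0.02  0.29] turn(5deg) [ 0.01 -0.03  0.01] shift in target axes [-0.06 -0.02  0.29]
11.2667 [ 0.61037214 -0.19413165  0.15037441] [[-0.936, -0.294, 0.191], [-0.288, 0.956, 0.059], [-0.2, 0.0, -0.98]]
glass plane tilt x,y [-6.01188287e-04 -1.17839249e-05] z0 0.018761381832580994 0.0005050838174830873 16369
((2.6091690063476562, -0.813751220703125), (72.21648406982422, 141.98602294921875), 89.93984985351562)
```

View pics/c6.png

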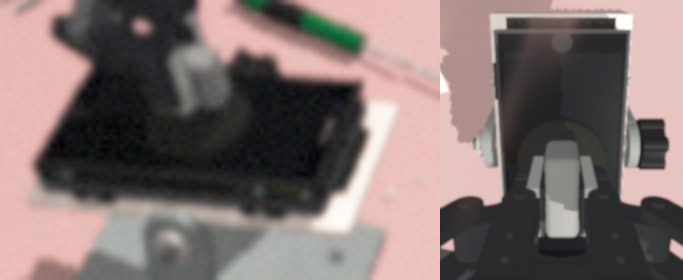

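The wrist crop shows the display over the frame, with the lip visible just beyond its lower edge (560,25) and the bed margins even at both sides. Next I'll lower to about 1.5 mm and slide to the lip.

Call:
{"name": "arm_command", "arguments": {"delta_pos": [[-0.05,-0.02,0.1],[0,0,0.1],[0,0,0.08],[0,0,0],[0,0,0],[0,0,0]], "dr": [[0,0,0],[0,0,0],[0,0,0],[0,0,0],[0,0,0],[0,0,0]]}}

```text
t: 11.92
tool_pos: [0.6136, -0.1952, 0.1451]
tcp_rot: [0.101, -0.147, 0.984, 0.014]
force: [0.9, -0.1, -1.4]
gripper_width: 0.177
grasp_force: 62.2
```

```bash
python3 tgt.py 1 0
```

```text
t 11.9167 disp rel seat mm x,y,z [1.34, -0.51, 25.94] F along [0.48, -0.38, -1.49] torque [-0.1   0.33 -0.03]
shift(units) [0.1  0.05 0.09] turn(5deg) [-0.02 -0.01  0.  ] shift in target axes [0.1  0.05 0.09]
```

Call:
{"name": "arm_command", "arguments": {"delta_pos": [[0.02,0.05,0.03],[0,0,0.03],[0,0,0],[0,0,0],[0,0,0],[0,0,0]], "dr": [[0,0,0],[0,0,0],[0,0,0],[0,0,0],[0,0,0],[0,0,0]]}}

```text
t: 12.42
tool_pos: [0.6131, -0.1941, 0.1436]
tcp_rot: [0.101, -0.147, 0.984, 0.014]
force: [0.2, 0.7, -0.4]
gripper_width: 0.173
grasp_force: 62.2
```

```bash
python3 tgt.py 1 0;python3 tgt.py 1 0|head -1
```

```text
t 12.4167 disp rel seat mm x,y,z [0.89, 0.67, 24.45] F along [0.29, 0.61, -0.46] torque [-0.16  0.3  -0.04]
shift(units) [0.08 0.01 0.03] turn(5deg) [-0.02 -0.01  0.  ] shift in target axes [0.08 0.01 0.03]
t 12.4167 disp rel seat mm x,y,z [0.89, 0.67, 24.45] F along [0.29, 0.61, -0.46] torque [-0.16  0.3  -0.04]
```

Call:
{"name": "arm_command", "arguments": {"delta_pos": [[0,0,0],[0,0,0]], "dr": [[0,0,0],[0,0,0]]}}

```text
t: 12.58
tool_pos: [0.6131, -0.194, 0.1436]
tcp_rot: [0.101, -0.147, 0.984, 0.014]
force: [0.2, -0.6, -1.2]
gripper_width: 0.175
grasp_force: 62.2
```

```bash
python3 tgt.py 1 0
```

```text
t 12.5833 disp rel seat mm x,y,z [0.9, 0.72, 24.46] F along [-0.27, -0.59, -1.22] torque [-0.1   0.27  0.04]
shift(units) [0.08 0.01 0.03] turn(5deg) [-0.02 -0.01  0.  ] shift in target axes [0.08 0.01 0.03]
```

Call:
{"name": "arm_command", "arguments": {"delta_pos": [[0.04,0.004,0.02],[0.03,0,0],[0,0,0],[0,0,0]], "dr": [[-0.02,-0.01,0],[0,0,0],[0,0,0],[0,0,0]]}}

```text
t: 12.92
tool_pos: [0.6114, -0.1945, 0.1427]
tcp_rot: [0.101, -0.147, 0.984, 0.015]
force: [-0.3, 0.6, -1.1]
gripper_width: 0.177
grasp_force: 62.2
```

```bash
python3 tgt.py 1 0
```

```text
t 12.9167 disp rel seat mm x,y,z [-0.94, 0.78, 23.95] F along [-0.3, 0.63, -1.06] torque [-0.07  0.25 -0.02]
shift(units) [0.01 0.   0.01] turn(5deg) [-0. -0.  0.] shift in target axes [0.01 0.   0.01]
```

Call:
{"name": "arm_command", "arguments": {"delta_pos": [[0.03,0,0],[0.03,0,0],[0,0,0],[0,0,0]], "dr": [[0,0,0],[0,0,0],[0,0,0],[0,0,0]]}}

```text
t: 13.25
tool_pos: [0.6112, -0.1945, 0.1429]
tcp_rot: [0.102, -0.148, 0.984, 0.015]
force: [2.0, 1.4, -1.1]
gripper_width: 0.175
grasp_force: 62.2
```

```bash
python3 tgt.py 1 0
```

```text
t 13.25 disp rel seat mm x,y,z [-1.13, 0.82, 24.23] F along [2.01, 0.73, -1.57] torque [ 0.12 -0.43 -0.01]
shift(units) [0.   0.   0.02] turn(5deg) [-0.01  0.02  0.01] shift in target axes [0.   0.   0.02]
```

It reached the lip exactly as predicted (x -1.13 mm, 2 N). Now I'll press down in small steps.

Call:
{"name": "arm_command", "arguments": {"delta_pos": [[0,0,0.03],[0,0,0.03],[0,0,0],[0,0,0]], "dr": [[0,0,0],[0,0,0],[0,0,0],[0,0,0]]}}

```text
t: 13.58
tool_pos: [0.6116, -0.1944, 0.1416]
tcp_rot: [0.102, -0.148, 0.984, 0.015]
force: [4.2, 1.3, 1.9]
gripper_width: 0.172
grasp_force: 62.6
```

```bash
python3 tgt.py 0 0
```

```text
t 13.5833 disp rel seat mm x,y,z [-1.01, 0.78, 22.81] F along [4.7, 0.03, 0.93] torque [ 0.27 -0.74 -0.06]
shift(units) [0.01 0.   0.  ] turn(5deg) [-0.01  0.03  0.01] shift in target axes [0.01 0.   0.  ]
```

Call:
{"name": "arm_command", "arguments": {"delta_pos": [[0,0,0.03],[0,0,0.02],[0,0,0],[0,0,0]], "dr": [[0,0,0],[0,0,0],[0,0,0],[0,0,0]]}}

```text
t: 13.92
tool_pos: [0.6118, -0.1944, 0.1405]
tcp_rot: [0.102, -0.148, 0.984, 0.015]
force: [4.0, 1.8, 5.7]
gripper_width: 0.174
grasp_force: 62.8
```

```bash
python3 tgt.py 0 0
```

```text
t 13.9167 disp rel seat mm x,y,z [-1.04, 0.77, 21.7] F along [5.43, 0.54, 4.66] torque [ 0.35 -0.94 -0.  ]
shift(units) [ 0.01  0.   -0.04] turn(5deg) [-0.01  0.03  0.01] shift in target axes [ 0.01  0.   -0.04]
```

Call:
{"name": "arm_command", "arguments": {"delta_pos": [[-0.02,0,0.03],[-0.01,0,0.02],[0,0,0.02],[0,0,0],[0,0,0]], "dr": [[0,0,0],[0,0.02,0],[0,0,0],[0,0,0],[0,0,0]]}}

```text
t: 14.33
tool_pos: [0.6121, -0.1943, 0.1392]
tcp_rot: [0.101, -0.148, 0.984, 0.015]
force: [1.3, 1.0, 9.1]
gripper_width: 0.174
grasp_force: 63.6
```

```bash
python3 tgt.py 0 0; python3 w.py w7; python3 disp.py w7|head -3; python3 - <<'E'
from h import *
v=np.load("seat2.npy");R,ex,ey,n=Rt(v[3],v[4])
z=np.load("w7.npz");r=Ro.from_quat(z['q']);X=wcloud(z['d'],camera_model("wrist"),z['pos'],r)
S=(X-v[:3])@np.c_[ex,ey,n]*1000
k=(np.abs(S[...,2]-4)<2.5)&(np.abs(S[...,1])<40)&(S[...,0]<-28)&(S[...,0]>-74);q=S[k]
c=np.linalg.lstsq(np.c_[q[:,:2],np.ones(len(q))],q[:,2],rcond=None)[0];print("glass plane in seat frame slopes",c, "y range",q[:,1].min(),q[:,1].max(),"xmin",S[(np.abs(S[...,2]-4)<1.5)&(np.abs(S[...,1])<40)][:,0].min())
b=(S[...,2]<-6)&(S[...,2]>-16)&(np.abs(S[...,1])<45)&(S[...,0]<-30);print("bed y",S[b][:,1].min(),S[b][:,1].max())
p,d=snapshot("top");a=z['p'][60:380,140:420];s,_=snapshot("scene")
cv2.imwrite("pics/c7.png",np.hstack([cv2.resize(s[220:310,190:310],(427,320),interpolation=2),cv2.resize(a,(280,320))])[...,::-1])
E
```

```text
t 14.3333 disp rel seat mm x,y,z [-1.01, 0.76, 20.42] F along [3.35, 0.55, 8.62] torque [ 0.39 -0.48  0.05]
shift(units) [ 0.01  0.   -0.1 ] turn(5deg) [-0.01 -0.01  0.  ] shift in target axes [ 0.01  0.   -0.1 ]
14.3333 [ 0.61207056 -0.19431339  0.13922807] [[-0.936, -0.293, 0.194], [-0.288, 0.956, 0.058], [-0.202, -0.001, -0.979]]
glass plane tilt x,y [-0.00071127 -0.00051134] z0 0.01614233816571708 0.0005465301250583842 18452
((6.906867980957031, -0.792755126953125), (72.22439575195312, 144.98593139648438), 89.97415161132812)
-70 -16.0 14.4
glass plane in seat frame slopes [ 9.73286509e-04 -3.25095108e-04  4.33417857e+00] y range -36.37639693630779 36.09168830434464 xmin -80.42882673059964
bed y -42.32821909246814 42.04998863697523
```

View pics/c7.png

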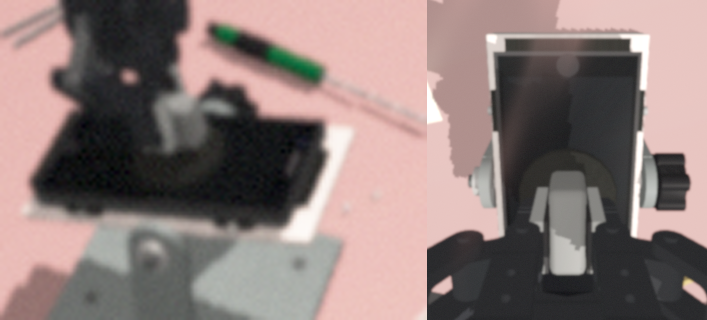

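The glass is flush: it sits 4.3 mm above the seat plane with slopes ≤0.001. It's centred (y -36.4 to +36.1) and against the lip, pressed with about 10 N. I'll hold briefly, then hand in.

Call:
{"name": "arm_command", "arguments": {"delta_pos": [[0,0,0.01],[0,0,0],[0,0,0],[0,0,0],[0,0,0],[0,0,0],[0,0,0],[0,0,0]], "dr": [[0,0,0],[0,0,0],[0,0,0],[0,0,0],[0,0,0],[0,0,0],[0,0,0],[0,0,0]]}}

```text
t: 15.15
tool_pos: [0.6121, -0.1943, 0.1391]
tcp_rot: [0.101, -0.148, 0.984, 0.015]
force: [0.1, 2.0, 10.0]
gripper_width: 0.176
grasp_force: 63.6
```

```bash
python3 tgt.py 0 0; python3 -c "
from station import *
print(job_done())"
```

```text
t 15.15 disp rel seat mm x,y,z [-1.02, 0.78, 20.26] F along [2.71, 1.88, 9.67] torque [ 0.45 -0.52  0.05]
shift(units) [ 0.01  0.   -0.1 ] turn(5deg) [-0.01 -0.01  0.  ] shift in target axes [ 0.01  0.   -0.1 ]
the job is handed in; nothing more can be done
None
```

The display is on the phone's frame with the earpiece slot at the upper end, against the lip, centred and flush by the wrist-camera check. I handed the job in at 15.2 s with the arm still holding it pressed at about 10 N; no verdict came back.

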